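Level the rocking darts scorer

ROBOT

A 6-joint arm with a two-finger parallel gripper is mounted at the origin on the work surface. World frame = base frame: x ahead of the robot, y to its left, z up, the work surface at z = 0. Lengths are in m, angles in degrees, forces in N, time in s.
With the tool pointing down it reaches from about 0.35 to 0.875 m from the base axis. Payload 4.2 kg.
Tool frame: the origin (TCP) lies midway between the tips of the shut fingers; the grasp point (between the pads) lies 19 mm behind it; z points along the fingers, y is the direction in which the jaws open and shut (so a half turn about z gives the same grasp; the last joint's range is limited). The gripper opens to 87 mm and grips with 3 to 60 N. Pads are 19 mm wide; open, the fingers measure 117 mm over their backs; the gripper's body (75 mm by 190 mm) begins 51 mm behind the grasp point.
Start: joints at [87.926, 22.042, 0.453, 0, -68.411, -14.817], TCP at [0.182, 0.598, 0.223] pointing down, gripper open.
Joint ranges: [-179.83, 179.83], [-69.29, 118.12], [-61.27, 80.66], [-181.25, 117.63], [-171.15, -9.14], [-177.46, 177.46]. Speed limits (degrees/s): [159.86, 159.86, 180, 180, 180, 180].

INTERFACE

Orientations are given as a 3x3 rotation matrix whose columns are the frame's x, y, z axes.
In Python, from station import sense, capture, get_calibration, finish_job, spot_in, spot_point gives the robot as it stands.
- The arm moves only by the shell command python3 -m inch 'ROWS'. ROWS is JSON, a list of rows, each an object with "fingers": the finger opening in cm, from 0 to 8.7; "delta_pos": the shift along the tool's x, y, z in cm, a list of three; "spin": the turn about the tool's z in degrees. In form: [{"fingers": fingers, "delta_pos": [dx, dy, dz], "spin": spin}, ...]. A call has 1 to 20 rows; each row is the pose to reach, as a shift and turn from the pose commanded when the call began, along the tool's axes at that moment; what a row does not reach only later rows make up. A row lasts 1/10 s, in which the tool goes at most 50 mm and 8.59 degrees, less where a joint would pass 70% of its speed; a pose out of reach is approached as far as the arm can. A call with a gripper value outside its range is refused whole. The fingers move at their own pace and stop on an object; the grip force is fixed at half the most. Time passes only in rows, so rows that repeat a pose let the fingers close. It gives the time, the measured TCP pose, the force and the opening at its end, in the units of the state.
- sense(): the state, without advancing time (a new reading comes with each control period).
- capture(name): name is "side" or "top" or "wrist"; returns the picture (400x640x3 uint8, red, green, blue); there is no depth.
- get_calibration(name): a dict with "K" (3x3 intrinsics, pixels), "T" (4x4, takes a point from camera to world coordinates). Camera axes: x right, y up, looking along -z (the intrinsics and any distortion apply to the point x, -y, -z); pixel columns grow to the right and rows downward; lengths in m; the calibration is good to about 2 mm. A picture is of the moment at which its call begins: read the wrist's pose just before it. get_calibration takes no time and is no camera call; for the wrist camera it gives the pose at the moment of the call.
- finish_job(): hands the job in, once; it reports no verdict.
Trained networks look in the newest picture that a camera, given by its name, has taken for a name from the list of things; names that differ only in an ending like _2 or _b are one class to them, and where a whole thing is asked for, a point or a joint stands for the part that bears it (a point fixed in the world has none). Each returns a list of dicts, best first, with "conf" (0 to 1); they miss things now and then, are a little off and sometimes report something else, mostly with a low value. They report only what shows in the picture. A call takes as long as a camera call.
- spot_in(camera, target): "extent" ([left, top, right, bottom] as shares, 0 to 1, of the picture: columns of its width, rows of its height, round what is visible of it).
- spot_point(camera, target): "location" ([column, row] as shares, 0 to 1, of the picture: columns of its width, rows of its height: a listed point, or the origin of a listed thing).
The state is a dict: "time_s": time; "joints": joint angles; "joint_velocities": joint speeds; "effort": joint torques, N m; "tcp_pos": TCP position; "ee_rot": TCP orientation; "wrist_force": force on the tool from outside, world axes, zero at the start; "moment": the same for the moment, N m; "gripper_width": opening from 0.0 (shut) to 1.0 (fully open).
Only numpy, scipy, OpenCV 4.12 (cv2) and the standard library are available. Lean on these libraries where they do the work, as an engineer would, in place of code of your own. Each camera call takes 0.05 s, during which the arm holds its last target.

TASK

One corner of the darts scorer's base plate rocks. Press down on the plate's corners until you find the one that gives, then press that corner's shim lever down flat. Leave the other three shim levers up, only press (do not lift or shift the scorer), and do not disturb the bell, the bottle, the flight boxes or the dart case.

Things in the scene. Friction and masses are not known exactly. Their poses are not given: they have to be found in the camera images.
- scorer: Grey boxy scorer (96 x 100 x 42 mm, red button and dark display on top) bolted on the middle of a grey base plate, 180 mm (its x) by 200 mm (its y) by 8 mm. Loose, about 1.6 kg, on four rubber feet. Origin: centre of the plate's underside, 26 mm above the counter; x away from the robot, y left. Above the origin: plate top 8 mm, scorer top 50 mm, button top 57 mm.
- corner_near_left (a point): Press point on top of the plate's near left corner (near = towards the robot, left = the robot's left), 20 mm in from the near edge, 22 mm from the left edge, 34 mm above the counter. One corner of the four stands on a soft foot: about 5 N sinks it 4 to 5 mm to a stop, and it springs back when let go. The firm corners move under 1 mm at 10 N.
- corner_near_right (a point): Press point on top of the plate's near right corner (near = towards the robot, left = the robot's left), 20 mm in from the near edge, 22 mm from the right edge, 34 mm above the counter. One corner of the four stands on a soft foot: about 5 N sinks it 4 to 5 mm to a stop, and it springs back when let go. The firm corners move under 1 mm at 10 N.
- corner_far_left (a point): Press point on top of the plate's far left corner (near = towards the robot, left = the robot's left), 20 mm in from the far edge, 22 mm from the left edge, 34 mm above the counter. One corner of the four stands on a soft foot: about 5 N sinks it 4 to 5 mm to a stop, and it springs back when let go. The firm corners move under 1 mm at 10 N.
- corner_far_right (a point): Press point on top of the plate's far right corner (near = towards the robot, left = the robot's left), 20 mm in from the far edge, 22 mm from the right edge, 34 mm above the counter. One corner of the four stands on a soft foot: about 5 N sinks it 4 to 5 mm to a stop, and it springs back when let go. The firm corners move under 1 mm at 10 N.
- shim_near_left (a joint): Angle (rad) of the near left corner's shim lever: 0 to 0.05 = raised as found, 0.5 = pressed flat (its stop). Stiff friction hinge, stays where left; about 7 N straight down on its pad moves it. Hinge pin parallel to the plate's x, 8 mm outside the left edge, 19 mm above the counter. Flat, its inner toe fills the gap under the plate corner.
- shim_near_left_pad (a point): Top centre of the metal thumb pad (34 x 30 mm) of the near left corner's shim lever. It stands out from the hinge, away from the plate, about 38 mm outside the left plate edge, tilted up as found; when the lever is flat the pad is level, its top 23 mm above the counter, about 17 mm lower than as found.
- shim_near_right (a joint): Angle (rad) of the near right corner's shim lever: 0 to 0.05 = raised as found, 0.5 = pressed flat (its stop). Stiff friction hinge, stays where left; about 7 N straight down on its pad moves it. Hinge pin parallel to the plate's x, 8 mm outside the right edge, 19 mm above the counter. Flat, its inner toe fills the gap under the plate corner.
- shim_near_right_pad (a point): Top centre of the metal thumb pad (34 x 30 mm) of the near right corner's shim lever. It stands out from the hinge, away from the plate, about 38 mm outside the right plate edge, tilted up as found; when the lever is flat the pad is level, its top 23 mm above the counter, about 17 mm lower than as found.
- shim_far_left (a joint): Angle (rad) of the far left corner's shim lever: 0 to 0.05 = raised as found, 0.5 = pressed flat (its stop). Stiff friction hinge, stays where left; about 7 N straight down on its pad moves it. Hinge pin parallel to the plate's x, 8 mm outside the left edge, 19 mm above the counter. Flat, its inner toe fills the gap under the plate corner.
- shim_far_left_pad (a point): Top centre of the metal thumb pad (34 x 30 mm) of the far left corner's shim lever. It stands out from the hinge, away from the plate, about 38 mm outside the left plate edge, tilted up as found; when the lever is flat the pad is level, its top 23 mm above the counter, about 17 mm lower than as found.
- shim_far_right (a joint): Angle (rad) of the far right corner's shim lever: 0 to 0.05 = raised as found, 0.5 = pressed flat (its stop). Stiff friction hinge, stays where left; about 7 N straight down on its pad moves it. Hinge pin parallel to the plate's x, 8 mm outside the right edge, 19 mm above the counter. Flat, its inner toe fills the gap under the plate corner.
- shim_far_right_pad (a point): Top centre of the metal thumb pad (34 x 30 mm) of the far right corner's shim lever. It stands out from the hinge, away from the plate, about 38 mm outside the right plate edge, tilted up as found; when the lever is flat the pad is level, its top 23 mm above the counter, about 17 mm lower than as found.
- pin_near_left (a joint): Witness pin hidden under the plate at its near left corner, travel in m: 0 as found; it is pushed down by 0.002 to 0.004 when that corner sinks right down, and stays down (light friction, 0.5 N). It stays under 0.0005 at a firm corner.
- pin_near_right (a joint): Witness pin hidden under the plate at its near right corner, travel in m: 0 as found; it is pushed down by 0.002 to 0.004 when that corner sinks right down, and stays down (light friction, 0.5 N). It stays under 0.0005 at a firm corner.
- pin_far_left (a joint): Witness pin hidden under the plate at its far left corner, travel in m: 0 as found; it is pushed down by 0.002 to 0.004 when that corner sinks right down, and stays down (light friction, 0.5 N). It stays under 0.0005 at a firm corner.
- pin_far_right (a joint): Witness pin hidden under the plate at its far right corner, travel in m: 0 as found; it is pushed down by 0.002 to 0.004 when that corner sinks right down, and stays down (light friction, 0.5 N). It stays under 0.0005 at a firm corner.
- bell: Brass counter bell, 72 mm across, 54 mm tall, left of the plate between the two left shim levers; origin at the centre of its underside. Bystander.
- bottle: Heavy green glass beer bottle, 62 mm across, 226 mm tall, right of the plate, about 0.26 m from its centre; origin at the centre of its underside. Bystander.
- flightbox_low: The lower of two stacked blue plastic flight boxes, 75 x 45 x 16 mm each, right of the plate between the two right shim levers; origin at the centre of its underside. Bystander.
- flightbox_top: The upper of two stacked blue plastic flight boxes, 75 x 45 x 16 mm each, right of the plate between the two right shim levers; origin at the centre of its underside. Bystander.
- dartcase: Clear acrylic dart case, 75 x 180 x 26 mm, beyond the plate; origin at the centre of its underside. Bystander.

How it is judged:
By the outcome, as a careful person would: the job done as asked, in the order asked, and still so for the second after the job is handed in, with the robot touching nothing.
It also fails if it takes over 58 s, if anything falls off the work surface, if the arm or the gripper's body presses on something with over 40 N, if the wrist force passes 120 N, or if a joint passes its speed limit or range.

## Working session

There is one attempt and no reset: what is moved stays moved. The work goes in short steps, Python scripts to look and compute and a shell command to move; the robot and the scene stay as the last step left them, time stands still between calls to the robot, and variables do not carry over. Pictures are saved under pics/ and viewed, and the job is handed in when it is done.

```bash
mkdir -p pics; ls; python3 - <<'E'
from station import *
import cv2,json
s=sense();print({k:s[k] for k in('time_s','tcp_pos','ee_rot','wrist_force','gripper_width')})
for n in('side','top','wrist'):
    im=capture(n);cv2.imwrite(f'pics/{n}0.png',im[:,:,::-1]);c=get_calibration(n);print(n,c)
E
```

```text
pics
{'time_s': 0.0, 'tcp_pos': array([0.18137083, 0.59747212, 0.2214591 ]), 'ee_rot': array([[ 9.56818286e-01, -2.90686215e-01, -5.41129613e-04],
       [-2.90686703e-01, -9.56815968e-01, -2.10813308e-03],
       [ 9.50437731e-05,  2.17439947e-03, -9.99997631e-01]]), 'wrist_force': array([ 0.48383393, -0.39537314,  0.53825011]), 'gripper_width': 1.0010683054136917}
side {'K': array([[406.29920402,   0.        , 324.88632784],
       [  0.        , 406.29920402, 197.25698084],
       [  0.        ,   0.        ,   1.        ]]), 'T': array([[ 0.96816859,  0.14954256, -0.20071525,  0.38248328],
       [-0.25028798,  0.57088969, -0.78194686, -0.74791684],
       [-0.00234807,  0.807293  ,  0.59014617,  0.62199643],
       [ 0.        ,  0.        ,  0.        ,  1.        ]])}
top {'K': array([[510.49581155,   0.        , 317.51346939],
       [  0.        , 510.49581155, 206.0425614 ],
       [  0.        ,   0.        ,   1.        ]]), 'T': array([[ 0.02509344,  0.98277922, -0.18307191,  0.36493494],
       [-0.99965007,  0.02313499, -0.01282598, -0.01055166],
       [-0.00836974,  0.1833297 ,  0.98301585,  1.19158031],
       [ 0.        ,  0.        ,  0.        ,  1.        ]])}
wrist {'K': array([[288.894375  ,   0.        , 321.87203796],
       [  0.        , 288.894375  , 202.10644796],
       [  0.        ,   0.        ,   1.        ]]), 'T': array([[-0.2905645 ,  0.92012068,  0.26258372,  0.25398135],
       [-0.95685408, -0.27986633, -0.07813519,  0.57736687],
       [ 0.00159454, -0.27395761,  0.96174045,  0.38230718],
       [ 0.        ,  0.        ,  0.        ,  1.        ]])}
```

View pics/top0.png

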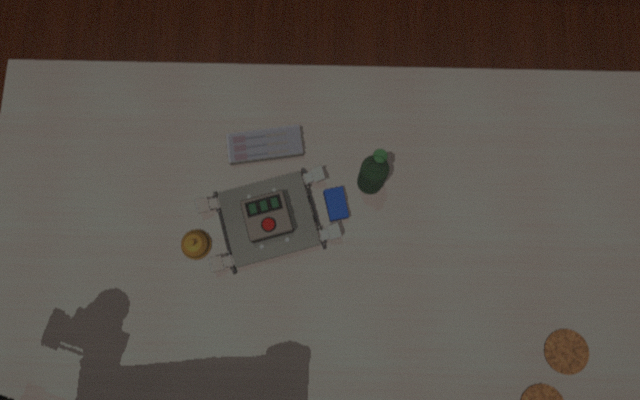

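View pics/side0.png

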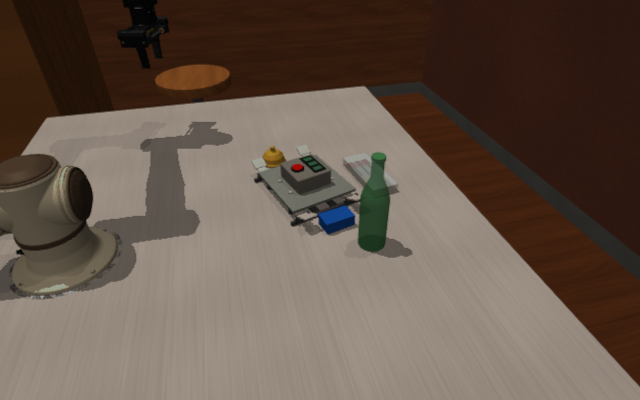

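```bash
cat > h.py <<'E'
import numpy as np
from station import *
def ray(n,uv,z):
    c=get_calibration(n);K,T=c['K'],c['T']
    d=np.linalg.inv(K)@[uv[0],uv[1],1];d=T[:3,:3]@[d[0],-d[1],-d[2]];o=T[:3,3]
    return o+d*(z-o[2])/d[2]
def proj(n,p):
    c=get_calibration(n);K,T=c['K'],c['T'];q=T[:3,:3].T@(np.asarray(p)-T[:3,3]);v=K@[q[0],-q[1],-q[2]];return v[:2]/v[2]
E
python3 - <<'E'
from h import *
Z={'scorer':.026}
for a in('near','far'):
  for b in('left','right'): Z[f'corner_{a}_{b}']=.034; Z[f'shim_{a}_{b}_pad']=.040
for n in('top','side'):
  for k,z in Z.items():
    r=spot_point(n,k)
    if r:
      l=r[0]['location'];uv=(l[0]*640,l[1]*400);print(n,k,round(r[0]['conf'],2),np.round(uv),np.round(ray(n,uv,z),4))
    else:print(n,k,None)
E
```

```text
top scorer 0.95 [271. 220.] [0.5471 0.1104 0.026 ]
top corner_near_left 0.72 [241. 255.] [0.4639 0.1747 0.034 ]
top shim_near_left_pad 0.7 [217. 265.] [0.4392 0.2271 0.04  ]
top corner_near_right 0.92 [310. 239.] [0.5044 0.0193 0.034 ]
top shim_near_right_pad 0.85 [333. 232.] [ 0.5196 -0.0318  0.04  ]
top corner_far_left 0.82 [227. 194.] [0.6032 0.2147 0.034 ]
top shim_far_left_pad 0.69 [201. 201.] [0.5844 0.2721 0.04  ]
top corner_far_right 0.68 [294. 180.] [0.6408 0.0602 0.034 ]
top shim_far_right_pad 0.63 [318. 176.] [0.6503 0.0051 0.04  ]
side scorer 0.77 [306. 185.] [0.5524 0.107  0.026 ]
side corner_near_left 0.85 [265. 173.] [0.4565 0.1787 0.034 ]
side shim_near_left_pad 0.49 [260. 162.] [0.4471 0.2266 0.04  ]
side corner_near_right 0.73 [294. 202.] [0.5051 0.031  0.034 ]
side shim_near_right_pad 0.65 [308. 216.] [ 0.524  -0.0385  0.04  ]
side corner_far_left 0.91 [312. 160.] [0.592 0.214 0.034]
side shim_far_left_pad 0.61 [303. 148.] [0.5794 0.2722 0.04  ]
side corner_far_right 0.58 [343. 188.] [0.6372 0.0573 0.034 ]
side shim_far_right_pad 0.42 [361. 196.] [0.6671 0.0045 0.04  ]
```

```bash
python3 - <<'E'
from h import *
from scipy.optimize import least_squares
import cv2
m={}
D='''top nl .4639 .1747
top nr .5044 .0193
top fl .6032 .2147
top fr .6408 .0602
side nl .4565 .1787
side nr .5051 .031
side fl .592 .214
side fr .6372 .0573'''
L=[l.split() for l in D.split('\n')]
loc=lambda k:np.array([-.07 if k[0]=='n' else .07,.078 if k[1]=='l' else -.078])
def R(t):return np.array([[np.cos(t),-np.sin(t)],[np.sin(t),np.cos(t)]])
for sel in(['top'],['side'],['top','side']):
  f=lambda p:np.concatenate([p[:2]+R(p[2])@loc(l[1])-[float(l[2]),float(l[3])] for l in L if l[0] in sel])
  r=least_squares(f,[.55,.1,.2]);print(sel,r.x,np.degrees(r.x[2]),np.round(r.fun*1000,1))
p=r.x
for c in('top','side'):
  im=cv2.imread(f'pics/{c}0.png');im=cv2.resize(im,None,fx=3,fy=3,interpolation=cv2.INTER_CUBIC)
  P=[proj(c,[*(p[:2]+R(p[2])@np.array(q)),.034])*3+1 for q in[(-.09,-.1),(.09,-.1),(.09,.1),(-.09,.1)]]
  cv2.polylines(im,[np.int32(np.round(P))],True,(0,0,255),1)
  for q in[(-.07,-.138),(.07,-.138),(.07,.138),(-.07,.138)]:
    u=proj(c,[*(p[:2]+R(p[2])@np.array(q)),.040])*3+1;cv2.circle(im,tuple(int(v) for v in u),3,(0,255,0),-1)
  u=proj(c,[*p[:2],.026])*3
  im=im[int(u[1])-300:int(u[1])+280,int(u[0])-380:int(u[0])+400];cv2.imwrite(f'pics/{c}1.png',im)
for k in('bottle','bell','flightbox_low','dartcase'):
  for c in('top','side'):
    q=spot_point(c,k)
    if q:
      l=q[0]['location'];print(k,c,round(q[0]['conf'],2),ray(c,(l[0]*640,l[1]*400),0))
print(proj('top',[.66,-.14,0]))
E
```

```text
['top'] [0.553075   0.117225   0.26408861] 15.131163010475971 [ 1.2 -0.5  1.5  4.4 -2.9 -3.9  0.2  0. ]
['side'] [0.5477     0.12025    0.26722155] 15.310667251020424 [ 3.1 -1.7 -4.3 -4.5  2.6 -0.  -1.4  6.2]
['top', 'side'] [0.5503875  0.1187375  0.26563761] 15.219913797922887 [-1.5  0.9 -1.1  5.8 -5.7 -2.3 -2.4  1.7  5.9 -3.1 -1.8 -5.9  5.5 -1.6
  1.2  4.6]
bottle top 0.88 [ 0.653062   -0.11140194  0.        ]
bottle side 0.71 [ 0.6508318  -0.11868942  0.        ]
bell top 0.81 [0.48816143 0.28703545 0.        ]
bell side 0.65 [0.48636785 0.28937544 0.        ]
flightbox_low top 0.6 [0.48189626 0.29322786 0.        ]
flightbox_low side 0.45 [ 0.59358282 -0.02696032  0.        ]
dartcase top 0.79 [0.72627309 0.13986413 0.        ]
dartcase side 0.59 [0.73965927 0.1544009  0.        ]
[378.74644814 177.45072482]
```

View pics/top1.png

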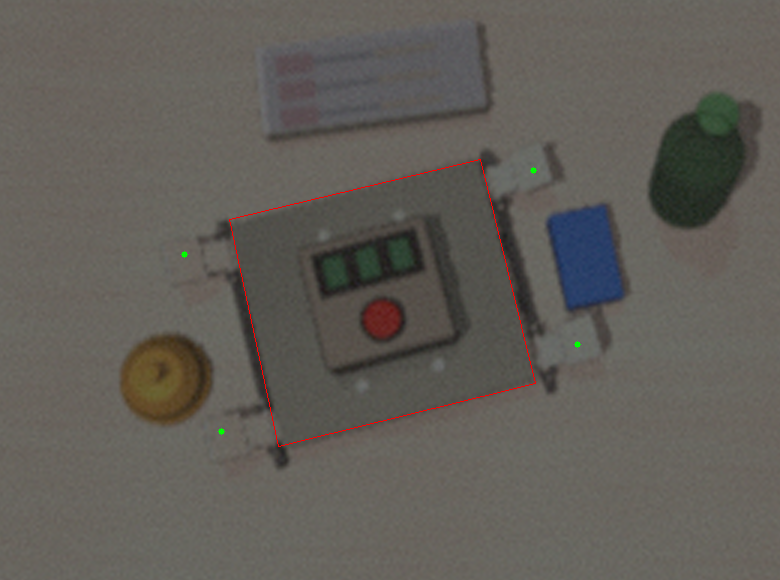

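View pics/side1.png

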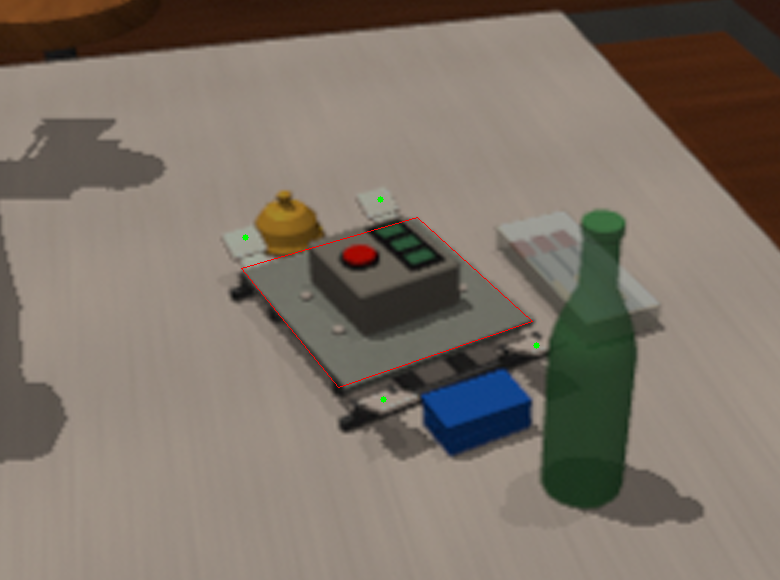

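```bash
cat >> h.py <<'E'
C=np.array([.5504,.1187]);T=.2656
def W(l):return C+np.array([[np.cos(T),-np.sin(T)],[np.sin(T),np.cos(T)]])@l
PT={}
for a,sx in(('n',-1),('f',1)):
  for b,sy in(('l',1),('r',-1)):
    PT['c'+a+b]=W([sx*.07,sy*.078]);PT['p'+a+b]=W([sx*.07,sy*.138])
def to(k,z):
    s=sense();R=s['ee_rot'];d=R.T@(np.array([*PT[k],z])-s['tcp_pos'])*100
    print(k,PT[k],'delta cm',np.round(d,2),'yaw',np.degrees(np.arctan2(R[1,0],R[0,0])),'t',s['time_s'],'tcp',s['tcp_pos'],'F',s['wrist_force'],'j',np.round(s['joints'],1))
E
python3 -c "
from h import *
to('cnl',.10)"
```

```text
cnl [0.46238045 0.17559076] delta cm [39.14 32.27 12.25] yaw -16.88870578236049 t 1.45 tcp [0.18157067 0.59804029 0.22255991] F [-0.38034586 -0.61870667 -0.35521501] j [ 87.9  22.    0.5   0.  -68.4 -14.8]
```

```bash
python3 -m inch '[{"fingers":0,"delta_pos":[39.1,32.3,6],"spin":57.9},{"fingers":0,"delta_pos":[39.1,32.3,6],"spin":57.9},{"fingers":0,"delta_pos":[39.1,32.3,6],"spin":57.9},{"fingers":0,"delta_pos":[39.1,32.3,6],"spin":57.9},{"fingers":0,"delta_pos":[39.1,32.3,6],"spin":57.9},{"fingers":0,"delta_pos":[39.1,32.3,6],"spin":57.9},{"fingers":0,"delta_pos":[39.1,32.3,6],"spin":57.9},{"fingers":0,"delta_pos":[39.1,32.3,6],"spin":57.9},{"fingers":0,"delta_pos":[39.1,32.3,6],"spin":57.9},{"fingers":0,"delta_pos":[39.1,32.3,6],"spin":57.9},{"fingers":0,"delta_pos":[39.1,32.3,8],"spin":57.9},{"fingers":0,"delta_pos":[39.1,32.3,11],"spin":57.9},{"fingers":0,"delta_pos":[39.1,32.3,12.2],"spin":57.9},{"fingers":0,"delta_pos":[39.1,32.3,12.2],"spin":57.9},{"fingers":0,"delta_pos":[39.1,32.3,12.2],"spin":57.9},{"fingers":0,"delta_pos":[39.1,32.3,12.2],"spin":57.9}]'; python3 -c "
from h import *
import cv2
to('cnl',.034)
for n in('wrist','top'):cv2.imwrite('pics/%s2.png'%n,capture(n)[:,:,::-1])
"
```

```text
time_s: 3.05
tcp_pos: [0.4625, 0.1761, 0.1017]
ee_rot: [[0.263, -0.965, 0.002], [-0.965, -0.263, 0.001], [-0.001, -0.002, -1.0]]
wrist_force: [-0.1, -0.2, 1.2]
gripper_width: 0.004
cnl [0.46238045 0.17559076] delta cm [0.05 0.04 6.77] yaw -74.7527387525147 t 3.05 tcp [0.46254673 0.17607742 0.10167007] F [-0.09741088 -0.15101778  1.15636663] j [ 39.7  16.9 -27.1   0.  -45.9 -24.5]
```

View pics/wrist2.png

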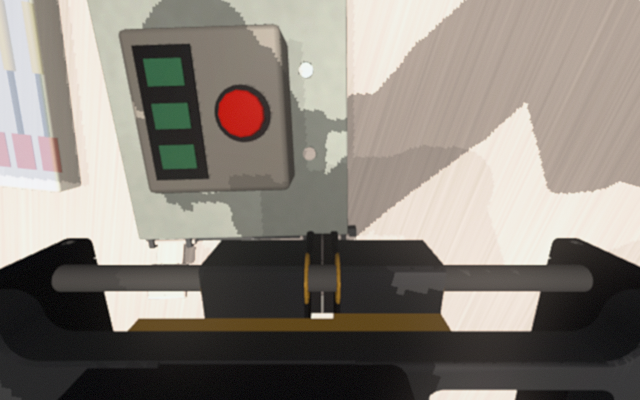

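```bash
python3 -c "
from h import *
for l in[(-.09,.1),(.09,.1),(-.09,-.1),(-.07,.078)]:print(l,proj('wrist',[*W(np.array(l)),.034]))
print('tcp',proj('wrist',sense()['tcp_pos']))
"
```

```text
(-0.09, 0.1) [346.71888421 236.61714412]
(0.09, 0.1) [135.42104305 236.25756481]
(-0.09, -0.1) [354.06193055 -44.8697121 ]
(-0.07, 0.078) [323.24580872 211.95354518]
tcp [323.23509824 247.03926955]
```

```bash
python3 -m inch '[{"fingers":0,"delta_pos":[0,0,3],"spin":0},{"fingers":0,"delta_pos":[0,0,5.5],"spin":0},{"fingers":0,"delta_pos":[0,0,6.2],"spin":0},{"fingers":0,"delta_pos":[0,0,6.4],"spin":0},{"fingers":0,"delta_pos":[0,0,6.4],"spin":0}]'|grep -E 'tcp|force'; python3 -m inch '[{"fingers":0,"delta_pos":[0,0,0.1],"spin":0},{"fingers":0,"delta_pos":[0,0,0.2],"spin":0},{"fingers":0,"delta_pos":[0,0,0.3],"spin":0},{"fingers":0,"delta_pos":[0,0,0.3],"spin":0}]'|grep -E 'tcp|force';python3 -m inch '[{"fingers":0,"delta_pos":[0,0,0.1],"spin":0},{"fingers":0,"delta_pos":[0,0,0.1],"spin":0}]'|grep -E 'tcp|force'
```

```text
tcp_pos: [0.4625, 0.1759, 0.0374]
wrist_force: [0.0, -0.1, 1.0]
tcp_pos: [0.4622, 0.1757, 0.0341]
wrist_force: [-0.9, -0.3, 3.0]
tcp_pos: [0.4622, 0.1757, 0.0329]
wrist_force: [-0.5, 1.0, 4.4]
```

```bash
for i in 1 ; do python3 -m inch '[{"fingers":0,"delta_pos":[0,0,0.1],"spin":0},{"fingers":0,"delta_pos":[0,0,0.1],"spin":0}]'|grep -E 'tcp|force'; python3 -m inch '[{"fingers":0,"delta_pos":[0,0,0.1],"spin":0},{"fingers":0,"delta_pos":[0,0,0.1],"spin":0}]'|grep -E 'tcp|force'; python3 -m inch '[{"fingers":0,"delta_pos":[0,0,0.1],"spin":0},{"fingers":0,"delta_pos":[0,0,0.1],"spin":0}]'|grep -E 'tcp|force';done
```

```text
tcp_pos: [0.4621, 0.1757, 0.0317]
wrist_force: [-2.1, 2.4, 4.2]
tcp_pos: [0.4621, 0.1757, 0.0306]
wrist_force: [-0.8, 1.9, 5.6]
tcp_pos: [0.4621, 0.1757, 0.0298]
wrist_force: [-2.3, 1.5, 6.0]
```

```bash
python3 -m inch '[{"fingers":0,"delta_pos":[0,0,0.1],"spin":0},{"fingers":0,"delta_pos":[0,0,0.1],"spin":0}]'|grep -E 'tcp|force'; python3 -m inch '[{"fingers":0,"delta_pos":[0,0,0.05],"spin":0},{"fingers":0,"delta_pos":[0,0,0.05],"spin":0}]'|grep -E 'tcp|force'
```

```text
tcp_pos: [0.4621, 0.1757, 0.0296]
wrist_force: [-4.5, 1.5, 12.3]
tcp_pos: [0.4621, 0.1757, 0.0295]
wrist_force: [-4.8, 2.0, 15.1]
```

```bash
python3 -m inch '[{"fingers":0,"delta_pos":[0,0,-0.5],"spin":0},{"fingers":0,"delta_pos":[0,0,-1.5],"spin":0},{"fingers":0,"delta_pos":[0,0,-4],"spin":0},{"fingers":0,"delta_pos":[0,0,-5],"spin":0},{"fingers":0,"delta_pos":[0,0,-5],"spin":0}]'|grep -E 'tcp|force'; python3 -c "
from h import *
import cv2
to('pnl',.06)
for n in('side','wrist'):
  cv2.imwrite('pics/%s3.png'%n,capture(n)[:,:,::-1])
  q=spot_point(n,'shim_near_left_pad')
  for r in q[:2]:
    l=r['location'];print(n,r['conf'],ray(n,(l[0]*640,l[1]*400),.040),np.array(l)*[640,400],proj(n,[*PT['pnl'],.04]))
"
```

```text
tcp_pos: [0.4624, 0.1756, 0.0792]
wrist_force: [0.1, 0.6, -0.7]
pnl [0.44663116 0.23348688] delta cm [-5.99  0.01  1.92] yaw -74.80067941896318 t 5.75 tcp [0.46244789 0.17564088 0.079163  ] F [ 0.12597011  0.55797024 -0.71523599] j [ 39.6  18.7 -28.6   0.  -42.5 -24.5]
side 0.72 [0.44679155 0.22801575 0.04      ] [259.328 162.08 ] [259.02445578 161.09228832]
```

View pics/side3.png

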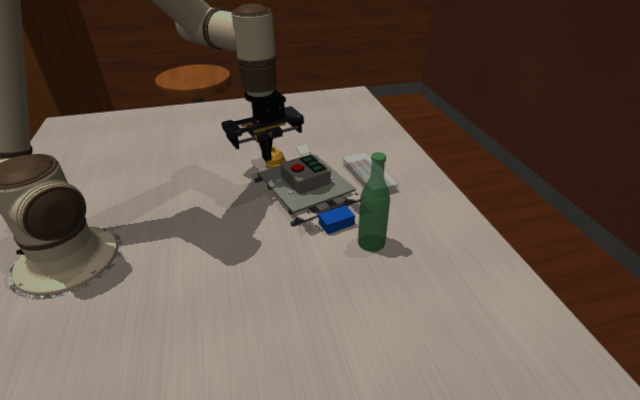

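```bash
python3 -m inch '[{"fingers":0,"delta_pos":[-3,0.1,0],"spin":0},{"fingers":0,"delta_pos":[-5.5,0.2,0],"spin":0},{"fingers":0,"delta_pos":[-6,0.2,0],"spin":0},{"fingers":0,"delta_pos":[-6,0.2,1.5],"spin":0},{"fingers":0,"delta_pos":[-6,0.2,2.5],"spin":0},{"fingers":0,"delta_pos":[-6,0.2,2.7],"spin":0},{"fingers":0,"delta_pos":[-6,0.2,2.7],"spin":0}]'|grep -E 'tcp|force'; python3 -c "
from h import *
import cv2
for n in('side','wrist'):
  im=capture(n)[:,:,::-1]
  if n=='side':im=cv2.resize(im[110:240,200:390],None,fx=4,fy=4,interpolation=2)
  cv2.imwrite('pics/%s4.png'%n,im)
"
```

```text
tcp_pos: [0.444, 0.2319, 0.0503]
wrist_force: [0.8, -0.2, 0.8]
```

View pics/side4.png

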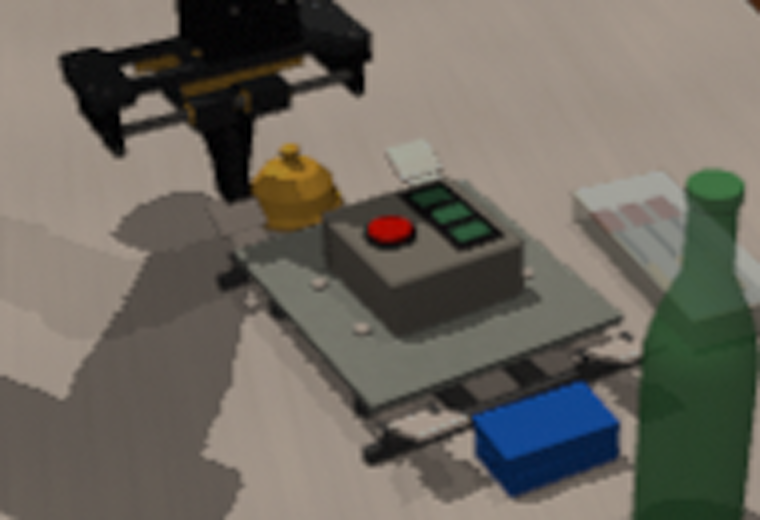

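View pics/wrist4.png

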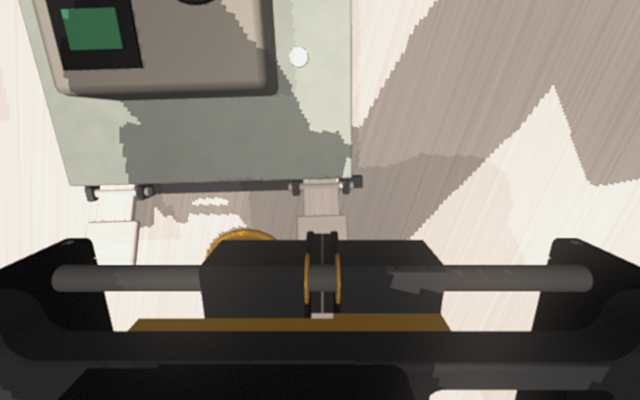

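```bash
python3 -m inch '[{"fingers":0,"delta_pos":[0,0,0.4],"spin":0},{"fingers":0,"delta_pos":[0,0,0.7],"spin":0},{"fingers":0,"delta_pos":[0,0,1.0],"spin":0},{"fingers":0,"delta_pos":[0,0,1.3],"spin":0},{"fingers":0,"delta_pos":[0,0,1.3],"spin":0}]'|grep -E 'tcp|force';python3 -m inch '[{"fingers":0,"delta_pos":[0,0,0.3],"spin":0},{"fingers":0,"delta_pos":[0,0,0.6],"spin":0},{"fingers":0,"delta_pos":[0,0,0.9],"spin":0},{"fingers":0,"delta_pos":[0,0,1.1],"spin":0},{"fingers":0,"delta_pos":[0,0,1.1],"spin":0}]'|grep -E 'tcp|force'
```

```text
tcp_pos: [0.4449, 0.2337, 0.0387]
wrist_force: [-0.6, 1.2, 4.7]
tcp_pos: [0.4454, 0.2345, 0.028]
wrist_force: [0.7, 1.8, 2.8]
```

```bash
python3 -m inch '[{"fingers":0,"delta_pos":[0,0,0.2],"spin":0},{"fingers":0,"delta_pos":[0,0,0.4],"spin":0},{"fingers":0,"delta_pos":[0,0,0.4],"spin":0}]'|grep -E 'tcp|force';python3 -m inch '[{"fingers":0,"delta_pos":[0,0,0.1],"spin":0},{"fingers":0,"delta_pos":[0,0,0.1],"spin":0}]'|grep -E 'tcp|force'
```

```text
tcp_pos: [0.4454, 0.2346, 0.0239]
wrist_force: [-1.0, 3.1, 3.4]
tcp_pos: [0.4455, 0.2347, 0.0233]
wrist_force: [-2.6, 3.6, 7.8]
```

```bash
python3 -m inch '[{"fingers":0,"delta_pos":[0,0,0.1],"spin":0},{"fingers":0,"delta_pos":[0,0,0.1],"spin":0}]'|grep -E 'tcp|force';python3 -m inch '[{"fingers":0,"delta_pos":[0,0,0.1],"spin":0},{"fingers":0,"delta_pos":[0,0,0.1],"spin":0}]'|grep -E 'tcp|force'
```

```text
tcp_pos: [0.4455, 0.2347, 0.0231]
wrist_force: [-5.2, 3.8, 13.5]
tcp_pos: [0.4455, 0.2348, 0.023]
wrist_force: [-5.9, 1.7, 19.4]
```

```bash
python3 -m inch '[{"fingers":0,"delta_pos":[0,0,-0.5],"spin":0},{"fingers":0,"delta_pos":[0,0,-2],"spin":0},{"fingers":0,"delta_pos":[0,0,-6],"spin":0},{"fingers":0,"delta_pos":[0,0,-10],"spin":0},{"fingers":0,"delta_pos":[-4,3,-14],"spin":0},{"fingers":0,"delta_pos":[-8,6,-16],"spin":0},{"fingers":0,"delta_pos":[-12,8,-16],"spin":0},{"fingers":0,"delta_pos":[-16,10,-16],"spin":0},{"fingers":0,"delta_pos":[-20,10,-16],"spin":0},{"fingers":0,"delta_pos":[-20,10,-16],"spin":0},{"fingers":0,"delta_pos":[-20,10,-16],"spin":0}]'|grep -E 'tcp|force|time'; python3 -c "
from h import *
import cv2
a=capture('side');b=capture('top')
f=lambda im:cv2.resize(im,None,fx=4,fy=4,interpolation=2)[:,:,::-1]
cv2.imwrite('pics/side5.png',f(a[110:250,210:400]))
cv2.imwrite('pics/top5.png',f(b[120:270,180:375]))
o=cv2.imread('pics/top0.png')[:,:,::-1]; cv2.imwrite('pics/top5o.png',f(o[120:270,180:375]))
for n in('top','side'):
  for k in('bell','bottle','flightbox_top','dartcase','scorer'):
    q=spot_point(n,k)
    if q:print(n,k,round(q[0]['conf'],2),np.round(ray(n,np.array(q[0]['location'])*[640,400],.026 if k=='scorer' else 0),3))
"
```

```text
time_s: 9.75
tcp_pos: [0.2944, 0.3993, 0.1791]
wrist_force: [0.7, 0.5, -0.5]
top bell 0.7 [0.49  0.294 0.   ]
top bottle 0.72 [ 0.642 -0.113  0.   ]
top flightbox_top 0.66 [ 0.593 -0.04   0.   ]
top dartcase 0.92 [0.73  0.144 0.   ]
top scorer 0.7 [0.549 0.117 0.026]
side bell 0.63 [ 0.595 -0.018  0.   ]
side bottle 0.89 [ 0.653 -0.112  0.   ]
side flightbox_top 0.72 [ 0.596 -0.001  0.   ]
side dartcase 0.69 [0.738 0.142 0.   ]
side scorer 0.87 [0.55  0.122 0.026]
```

View pics/side5.png

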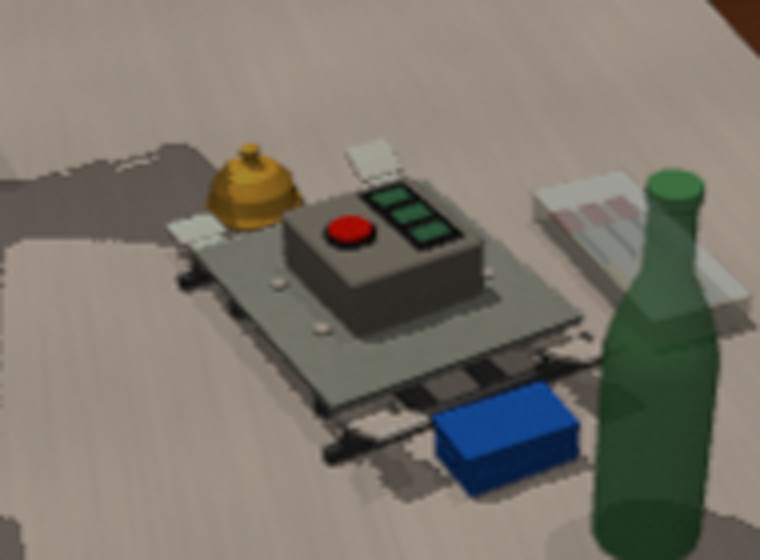

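View pics/top5.png

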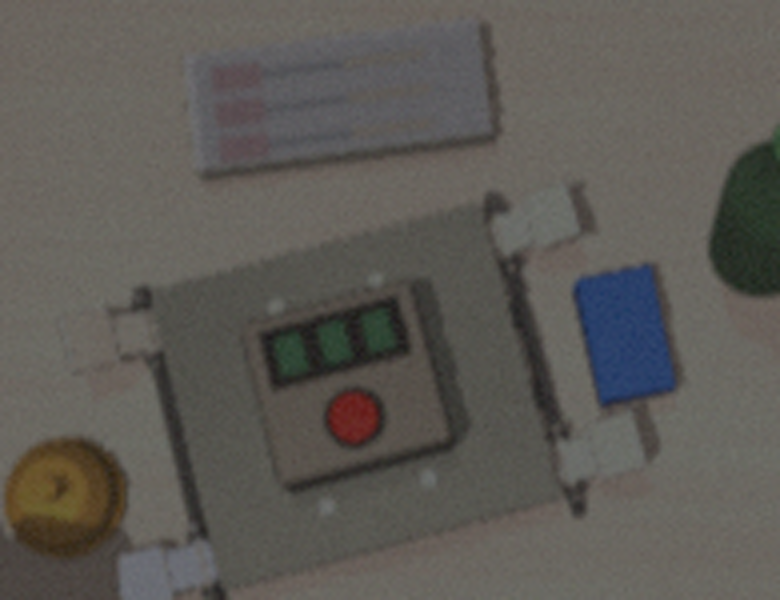

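View pics/top5o.png

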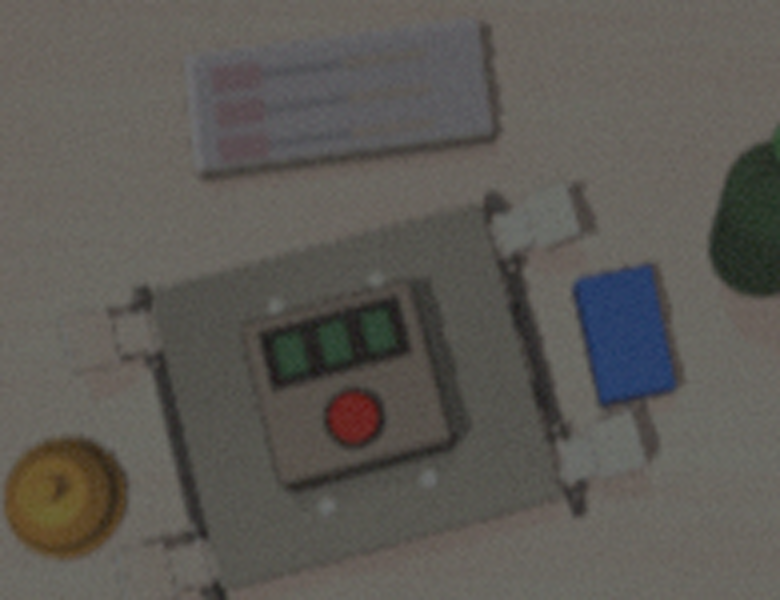

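The pictures show the near-left pad (side view about (195,230)) lying flat. The other three levers are still up, and the plate, bell, boxes, bottle and case match the first picture. The arm is clear, so I'm handing in.

```bash
python3 -c "
from station import *
print(finish_job())"
```

```text
the job is handed in; nothing more can be done
None
```

The rocking corner was the near left one. I pressed its shim lever flat, moved the arm clear and handed the job in; the last reading was just under 10 s, against the 58 s limit.

- **Finding the corner:** I pressed the near left corner first. It sank about 4.6 mm at 5–6 N, then hit a firm stop, where I pressed up to about 15 N. Because it clearly gave, I did not press the other three corners.
- **Pressing the lever:** I pushed the near left pad down to its stop. The fingertips ended 23.0 mm above the counter, which matches the given flat height, and the force rose to about 19 N there.
- **Last checks:** The side and top pictures show that lever flat and the other three still up. The scorer, bell, flight boxes, bottle and dart case look the same as in the first top picture.
- **What disagreed or was not checked:** The network misplaced the bell in the last side picture (the top picture has it in place), and its bottle and flight-box positions varied by 1–4 cm between cameras. I did not press the corner again after setting the shim.

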